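# Release the sprung collet tray with a rod through the access hole

## Task

The collet tray of the grey case is locked by a spring latch hidden inside: take the square-handled rod from the wooden rack and push it gently down through the small hole in the case's lid, feeling for the latch, until the tray springs out while the rod is still in the hole; go no further then, for pressing with more than 25 N anywhere on the case would damage it. Then put the rod back fully home and upright in the same hole of the rack. Leave the tray open, and the other rack tools, the oil jar and the loupe where they are.

Things in the scene. Friction and masses are not known exactly. Their poses are not given: they have to be found in the camera images.
- case: Grey painted steel case with a bare aluminium lid, 150 mm deep (its x) by 170 mm wide (its y) by 85 mm tall, fixed to the bench. Origin: centre of its underside; its -x axis points out of the front, where the tray comes out. The access hole is at x = -20, y = +30 mm; the four flat screw heads near the lid's corners are not it.
- hole (a point): Centre of the mouth of the access hole in the case's top face (85 mm over the bench); axes as the case's, z up. Round, 7.5 mm across, slightly chamfered, straight down through the 10 mm lid. Below lies the latch's flat 24 mm square pad, first met 15 to 35 mm below the top face: it differs each time and is not measured. The rod may press on no part of the case with over 25 N.
- tray (a joint): How far the tray is out of the case front, m. At 0 it is locked and cannot be pulled. The latch pad resists with 3 N rising to about 7 N; pushed 5 mm down from first touch it frees the tray, which springs out to 0.045 in about 0.3 s and stays; 8 mm down the pad meets a solid stop, where a stiff arm soon exceeds 25 N. The pad springs back up.
- rack: Wooden tool rack, fixed: block 50 mm (its x) by 150 mm (its y) by 72 mm tall, origin at the centre of its underside. In its top three round holes, 8 mm in diameter and 66 mm deep, at y = -45, 0 and +45 mm along its middle; each holds one upright tool, in any order.
- rod: Loose rod, the rack's only square handle: round steel shank 5 mm in diameter and 60 mm long, then an aluminium handle 12 by 12 mm and 45 mm long; 60 g. Origin: the shank's tip; z up to the handle, x and y square to its sides. In the rack the handle's underside sits on the rack's top (tip 12 mm over the bench, handle from 72 to 117 mm), its sides parallel to the rack's.
- rod_tip (a point): Tip of the rod's shank (the same point and axes as rod).
- driver: Loose bystander in the rack: screwdriver with a round black handle up to 18 mm thick, its top 125 mm over the bench. Origin at its tip.
- pinvise: Loose bystander in the rack: brass pin vise, round, with a 22 mm disc on top at 104 mm over the bench. Origin at its tip.
- oil: Loose bystander: small amber oil jar, 32 mm across, 55 mm tall; origin under its centre.
- loupe: Loose bystander: black eye loupe, 38 mm across, 32 mm tall; origin under its centre.
Mind the look-alikes: they are no part of the job. There is more than one size of the rod; the one meant has the size given above.

How it is judged:
By the outcome, as a careful person would: the job done as asked, in the order asked, and still so for the second after the job is handed in, with the robot touching nothing.
It also fails if it takes over 64 s, if anything falls off the work surface, if the arm or the gripper's body presses on something with over 40 N, if the wrist force passes 120 N, or if a joint passes its speed limit or range.

## Robot

A 6-joint arm with a two-finger parallel gripper is mounted at the origin on the work surface. World frame = base frame: x ahead of the robot, y to its left, z up, the work surface at z = 0. Lengths are in m, angles in degrees, forces in N, time in s.
With the tool pointing down it reaches from about 0.375 to 0.9 m from the base axis. Payload 3.1 kg.
Tool frame: the origin (TCP) lies on the centre line of the jaws, within the pads' length; the fingertips stand 25 mm ahead of it and the grasp point (between the pads) lies 6 mm ahead of it; y points along the fingers, x is the direction in which the jaws open and shut, and the axes are right-handed (so a half turn about y gives the same grasp; the last joint's range is limited). The gripper opens to 87 mm and grips with 3 to 60 N. Pads are 19 mm wide; open, the fingers measure 117 mm over their backs; the gripper's body (75 mm by 190 mm) begins 51 mm behind the grasp point.
Start: joints at [-80.758, 30.224, 82.088, -0, 67.689, -10.227], TCP at [0.208, -0.589, 0.248] pointing down, gripper open.
Joint ranges: [-176.69, 176.69], [-43.24, 126.21], [12.49, 139.97], [-82, 262], [0, 151.66], [-163.58, 163.58]. Speed limits (degrees/s): [159.86, 159.86, 180, 180, 180, 180].

## Interface

Orientations are given as a 3x3 rotation matrix whose columns are the frame's x, y, z axes.
In Python, from rig import * gives the robot as it stands.
- The arm moves only by the tool play_rows, never from a script. Its argument "commands" is a list of rows, each a list of 2 entries, a list of its own where there are three numbers: the shift along the world's x, y, z in m, then the turn, a rotation vector about the world's x, y, z in rad. A call has 1 to 10 rows; each row is the pose to reach, as a shift and turn from the pose commanded when the call began; what a row does not reach only later rows make up. A row lasts 1/8 s, in which the tool goes at most 62.5 mm and 10.7 degrees, less where a joint would pass 70% of its speed; a pose out of reach is approached as far as the arm can. A call with a gripper value outside its range is refused whole. "gripper" is the finger opening in m, from 0 to 0.087, set as the call begins (left out, the last holds). The fingers move at their own pace and stop on an object; the grip force is fixed at half the most. Time passes only in rows, so rows that repeat a pose let the fingers close. It gives the time, the measured TCP pose, the force and the opening at its end, in the units of the state.
- read_state(): the state, without advancing time (a new reading comes with each control period).
- capture(name): name is "side" or "top"; returns a dict with "frame" (420x560x3 uint8, red, green, blue), "depth" (420x560 float32, m along the optical axis (not along the pixel's ray), 0 where there is no reading), "mtx" (3x3 intrinsics, pixels), "dist_coeffs" ([k1, k2, p1, p2, k3] as OpenCV has them; the pictures are not rectified), "cam_to_world" (4x4, takes a point from camera to world coordinates). Camera axes: x right, y down, z forward; pixel columns grow to the right and rows downward; lengths in m; the calibration is good to about 2 mm. A picture is of the moment at which its call begins.
- hand_in(): hands the job in, once; it reports no verdict.
The state is a dict: "time_s": time; "joint_positions": joint angles; "qvel": joint speeds; "tau": joint torques, N m; "position": TCP position; "tcp_rot": TCP orientation; "force": force on the tool from outside, world axes, zero at the start; "moment": the same for the moment, N m; "opening": opening from 0.0 (shut) to 1.0 (fully open).
Only numpy, scipy, OpenCV 4.12 (cv2) and the standard library are available. Lean on these libraries where they do the work, as an engineer would, in place of code of your own. Each camera call takes 0.05 s, during which the arm holds its last target. There are 200 camera calls.

## Working session

There is one attempt and no reset: what is moved stays moved. The work goes in short steps, Python scripts to look and compute and a tool call to move; the robot and the scene stay as the last step left them, time stands still between calls to the robot, and variables do not carry over. Pictures are saved under pics/ and viewed, about 8 in all and at most 12, crops included, and the job is handed in when it is done.

Besides the shell and the picture viewer there is one more tool, called after ">>>" by a JSON object that holds its "api" and its "payload", one argument or row to a line. play_rows: Moves the arm, as the interface text tells. Its arguments: {"type":"object","properties":{"commands":{"type":"array"},"gripper":{"type":"number"}},"required":["commands"]}

```bash
mkdir -p pics
cat > h.py <<'E'
from rig import *
import numpy as np, cv2
def ray(c,px):
    p=cv2.undistortPoints(np.array(px,float).reshape(-1,1,2),np.array(c["mtx"]),np.array(c["dist_coeffs"])).reshape(-1,2)
    T=np.array(c["cam_to_world"]); d=np.c_[p,np.ones(len(p))]@T[:3,:3].T
    return T[:3,3],d
def onz(c,px,z):
    o,d=ray(c,px); return o+d*((z-o[2])/d[:,2])[:,None]
def save(c,n,crop=None,s=1):
    im=c["frame"][:,:,::-1]
    if crop: x0,y0,x1,y1=crop; im=im[y0:y1,x0:x1]
    cv2.imwrite("pics/"+n,cv2.resize(im,None,fx=s,fy=s,interpolation=cv2.INTER_CUBIC))
E
python3 - <<'E'
from h import *
import pickle
for n in("top","side"):
    c=capture(n); save(c,n+"0.png",s=1.4); pickle.dump(c,open(n+"0.pkl","wb"))
    print(n,np.round(c["cam_to_world"],3).tolist(),np.round(c["mtx"],1).tolist(),c["dist_coeffs"])
s=read_state(); print(s)
E
```

```text
top [[0.021, -0.991, 0.132, 0.454], [-1.0, -0.022, -0.002, 0.002], [0.005, -0.132, -0.991, 1.054], [0.0, 0.0, 0.0, 1.0]] [[513.0, 0.0, 277.9], [0.0, 513.0, 214.6], [0.0, 0.0, 1.0]] [0.06608129 0.         0.         0.         0.        ]
side [[-0.997, -0.046, 0.057, 0.543], [-0.073, 0.719, -0.691, 0.541], [-0.009, -0.694, -0.72, 0.656], [0.0, 0.0, 0.0, 1.0]] [[487.3, 0.0, 288.3], [0.0, 487.3, 207.6], [0.0, 0.0, 1.0]] [-0.12773063  0.          0.          0.          0.        ]
{'time_s': 0.1, 'joint_positions': array([-8.07576903e+01,  3.02732098e+01,  8.21491438e+01, -8.70380955e-04,
        6.76872720e+01, -1.02268298e+01]), 'qvel': array([ 0.05111026,  0.0141265 , -0.11668443, -0.02628442, -0.00873248,
        0.0501133 ]), 'tau': array([-5.20384074e-04, -4.40987706e+01, -1.77150697e+01,  6.33968320e-02,
        5.33765391e-02, -5.45460978e-05]), 'position': array([ 0.20824251, -0.58864939,  0.24667348]), 'tcp_rot': array([[ 3.33304235e-01, -3.21170640e-04,  9.42819274e-01],
       [-9.42817444e-01,  1.88623014e-03,  3.33304231e-01],
       [-1.88542167e-03, -9.99998169e-01,  3.25883214e-04]]), 'force': array([0.2899699 , 0.63490435, 0.48194876]), 'moment': array([-0.03275189,  0.01907064, -0.01552349]), 'opening': 1.0011138818599603}
```

View pics/top0.png

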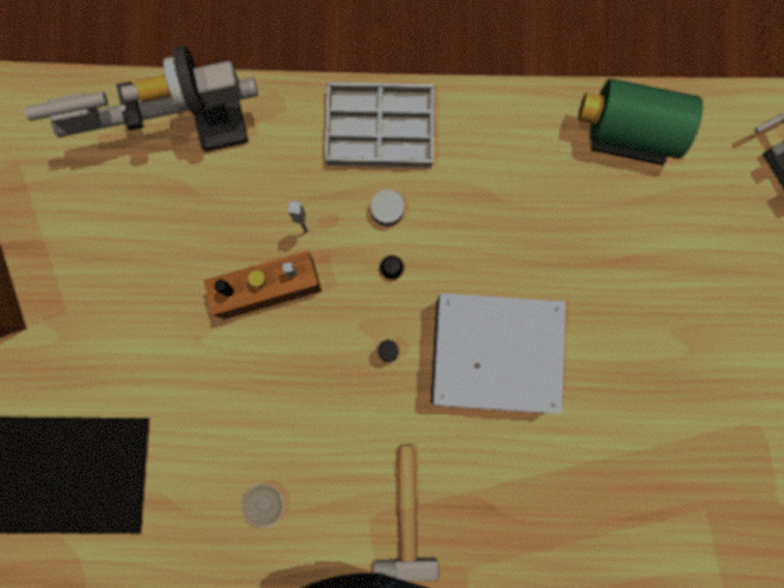

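View pics/side0.png

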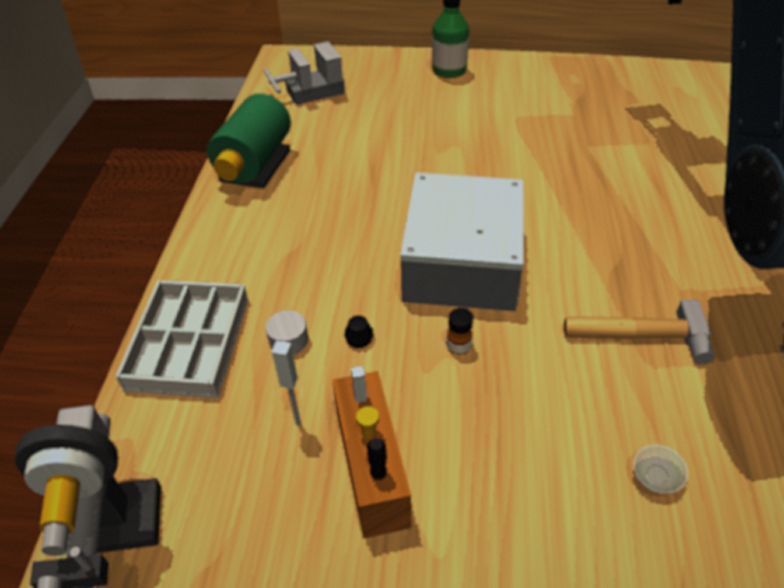

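Top view shows the rack at (262,285) with the square handle at (288,268). The hole is at (477,365) and the case front faces the robot. A free-standing look-alike rod is at (295,208). Side view: rod handle at (358,384), hole at (479,231).

Run:
```python
from h import *
import pickle
t=pickle.load(open("top0.pkl","rb"));s=pickle.load(open("side0.pkl","rb"))
a=cv2.resize(t["frame"][130:240,135:245,::-1],None,fx=5,fy=5,interpolation=cv2.INTER_CUBIC)
cv2.imwrite("pics/rk_t.png",a)
# rack mask
hsv=cv2.cvtColor(t["frame"],cv2.COLOR_RGB2HSV); print(hsv[200,185],hsv[215,165],hsv[240,200])
# lid
g=cv2.cvtColor(t["frame"],cv2.COLOR_RGB2GRAY)
def lid(c,box):
    h=cv2.cvtColor(c["frame"],cv2.COLOR_RGB2HSV); x0,y0,x1,y1=box
    m=((h[...,1]<60)&(h[...,2]>130)).astype(np.uint8); mm=np.zeros_like(m); mm[y0:y1,x0:x1]=m[y0:y1,x0:x1]
    cs,_=cv2.findContours(mm,cv2.RETR_EXTERNAL,cv2.CHAIN_APPROX_NONE); k=max(cs,key=cv2.contourArea)
    return k
for n,c,box in(("t",t,(300,200,415,305)),("s",s,(280,115,385,200))):
    k=lid(c,box)
    P=onz(c,k.reshape(-1,2).astype(float),0.085)
    r=cv2.minAreaRect(P[:,:2].astype(np.float32)*1000); print(n,r)
def dark(c,cx,cy,w=7):
    g=cv2.cvtColor(c["frame"],cv2.COLOR_RGB2GRAY).astype(float)[cy-w:cy+w+1,cx-w:cx+w+1]
    wgt=np.clip(np.median(g)-15-g,0,None); yy,xx=np.mgrid[-w:w+1,-w:w+1]
    return [cx+(wgt*xx).sum()/wgt.sum(),cy+(wgt*yy).sum()/wgt.sum()]
for n,c,q in(("t",t,(341,261)),("s",s,(342,165))):
    p=dark(c,*q,w=5); print(n,"hole",p,onz(c,[p],0.085))
```

```text
[ 24 170 153] [ 14 181 141] [ 24 117 150]
t ((516.6132202148438, -150.7786102294922), (170.30343627929688, 151.7362060546875), 87.34844970703125)
s ((518.1864013671875, -149.60665893554688), (171.6534423828125, 149.86753845214844), 87.28671264648438)
t hole [np.float64(340.43763213530656), np.float64(260.80549682875267)] [[ 0.49851317 -0.11994431  0.085     ]]
s hole [np.float64(342.23518164435944), np.float64(165.10133843212236)] [[ 0.49976366 -0.11789589  0.085     ]]
```

View pics/rk_t.png

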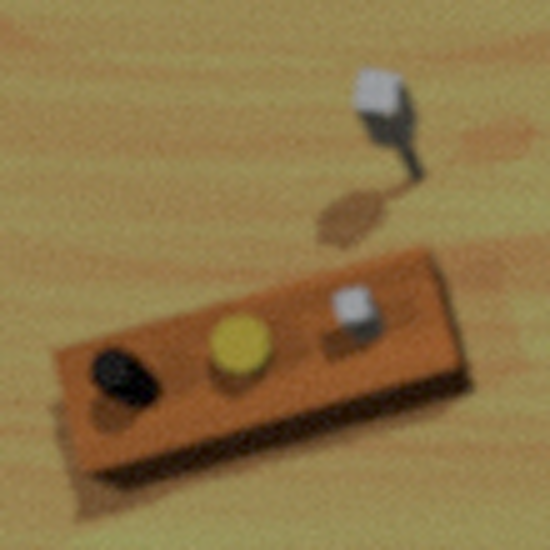

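The crop shows the square handle's top centred near crop (355,303). Rack top corners are at about (55,350), (430,248), (467,370) and (90,472). The look-alike's head is at (380,90).

Run:
```python
from h import *
import pickle
t=pickle.load(open("top0.pkl","rb"));s=pickle.load(open("side0.pkl","rb"))
f=lambda p:[(135+(p[0]-2)/5,130+(p[1]-2)/5)]
C=[f(p)[0] for p in((55,350),(430,248),(467,370),(90,472))]
P=onz(t,C,0.072); r=cv2.minAreaRect(P[:,:2].astype(np.float32)*1000); print(r,np.round(P,4))
d=(P[0]-P[1]+P[3]-P[2])/2; print("yaw of rack long axis",np.degrees(np.arctan2(d[1],d[0])),np.linalg.norm(d))
ctr=P.mean(0); u=d/np.linalg.norm(d)
print("centre",ctr,"slots",ctr-u*.045,ctr+u*.045)
def head(c,box,zs):
    x0,y0,x1,y1=box;h=cv2.cvtColor(c["frame"],cv2.COLOR_RGB2HSV)[y0:y1,x0:x1]
    m=((h[...,1]<70)&(h[...,2]>150)); yy,xx=np.nonzero(m); p=[xx.mean()+x0,yy.mean()+y0]
    print(box,p,m.sum(),onz(c,[p],zs)); return p
a=head(t,(198,183,213,200),.117); b=head(s,(245,258,268,272),.117)
def tri(a,b):
    o1,d1=ray(t,[a]);o2,d2=ray(s,[b]);A=np.c_[d1[0],-d2[0]];k=np.linalg.lstsq(A,o2-o1,rcond=None)[0]
    p,q=o1+k[0]*d1[0],o2+k[1]*d2[0]; print("tri",(p+q)/2,np.linalg.norm(p-q)); return (p+q)/2
tri(a,b)
a=head(t,(200,140,222,158),.117); b=head(s,(193,240,212,255),.117); tri(a,b)
save(s,"rk_s.png",(180,225,310,390),4)
```

```text
((606.8660888671875, 175.8656005859375), (50.28290939331055, 150.5431365966797), 16.937847137451172) [[0.609  0.2552 0.072 ]
 [0.6524 0.1125 0.072 ]
 [0.6047 0.0965 0.072 ]
 [0.562  0.2393 0.072 ]]
yaw of rack long axis 106.80843382403954 0.14910175915232443
centre [0.60703488 0.17588917 0.072     ] slots [0.62004765 0.1328117  0.072     ] [0.59402211 0.21896663 0.072     ]
(198, 183, 213, 200) [np.float64(205.0), np.float64(190.4375)] 16 [[0.62154194 0.13549035 0.117     ]]
(245, 258, 268, 272) [np.float64(255.14754098360655), np.float64(264.9344262295082)] 61 [[0.62312984 0.13647374 0.117     ]]
tri [0.6225417  0.13566207 0.11575501] 0.0015321193258805831
(200, 140, 222, 158) [np.float64(209.46511627906978), np.float64(147.09302325581396)] 43 [[0.70394328 0.13031396 0.117     ]]
(193, 240, 212, 255) [np.float64(200.83211678832117), np.float64(245.62773722627736)] 137 [[0.70541383 0.10746843 0.117     ]]
tri [0.69779515 0.12701225 0.14123023] 0.0005864853428234538
```

View pics/rk_s.png

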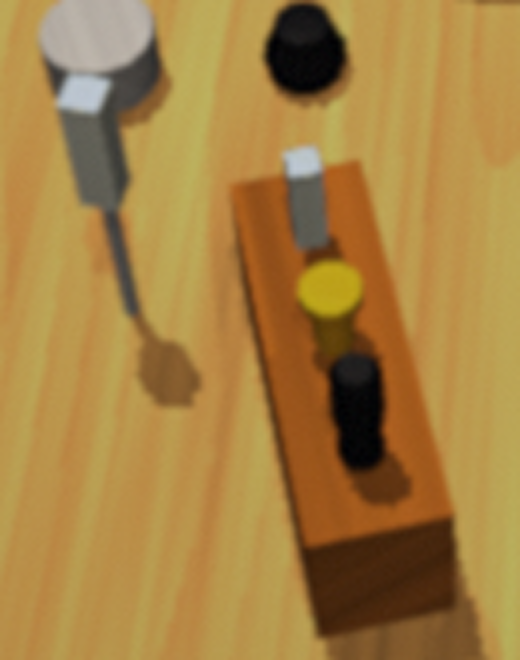

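>>> {"api": "play_rows", "payload": {
  "commands": [
    [[0.28, 0.49, 0], [0, 0, 1.03]],
    [[0.28, 0.49, 0], [0, 0, 1.03]],
    [[0.28, 0.49, 0], [0, 0, 1.03]],
    [[0.28, 0.49, 0], [0, 0, 1.03]],
    [[0.28, 0.49, 0], [0, 0, 1.03]],
    [[0.28, 0.49, 0], [0, 0, 1.03]],
    [[0.28, 0.49, 0], [0, 0, 1.03]],
    [[0.28, 0.49, 0], [0, 0, 1.03]],
    [[0.28, 0.49, 0], [0, 0, 1.03]],
    [[0.28, 0.49, 0], [0, 0, 1.03]]
  ],
  "gripper": 0.045
}}

```text
time_s: 1.35
position: [0.4893, -0.0953, 0.2473]
tcp_rot: [[0.981, -0.0, 0.193], [-0.193, 0.001, 0.981], [-0.0, -1.0, 0.001]]
force: [-0.6, -0.5, 0.2]
opening: 0.514
```

>>> {"api": "play_rows", "payload": {
  "commands": [
    [[0.133, 0.2335, 0], [0, 0, 0.494]],
    [[0.133, 0.2335, 0], [0, 0, 0.494]],
    [[0.133, 0.2335, 0], [0, 0, 0.494]],
    [[0.133, 0.2335, 0], [0, 0, 0.494]],
    [[0.133, 0.2335, 0], [0, 0, 0.494]],
    [[0.133, 0.2335, -0.04], [0, 0, 0.494]],
    [[0.133, 0.2335, -0.08], [0, 0, 0.494]],
    [[0.133, 0.2335, -0.08], [0, 0, 0.494]]
  ]
}}

```text
time_s: 2.35
position: [0.6182, 0.1324, 0.164]
tcp_rot: [[0.958, -0.01, -0.287], [0.287, -0.001, 0.958], [-0.009, -1.0, 0.002]]
force: [-0.5, -0.7, -0.2]
opening: 0.517
```

>>> {"api": "play_rows", "payload": {
  "commands": [
    [[0, 0, -0.03], [0, 0, 0]],
    [[0, 0, -0.045], [0, 0, 0]],
    [[0, 0, -0.059], [0, 0, 0]],
    [[0, 0, -0.059], [0, 0, 0]],
    [[0, 0, -0.059], [0, 0, 0]],
    [[0, 0, -0.059], [0, 0, 0]]
  ]
}}

```text
time_s: 3.1
position: [0.6219, 0.1344, 0.1094]
tcp_rot: [[0.957, 0.002, -0.289], [0.289, 0.0, 0.957], [0.002, -1.0, -0.0]]
force: [-0.3, 0.1, 0.7]
opening: 0.515
```

Run:
```python
from h import *
c=capture("side");d=capture("top")
a=c["frame"][225:390,180:345,::-1];b=d["frame"][115:280,135:300,::-1]
cv2.imwrite("pics/g1.png",cv2.resize(np.hstack([a,b]),None,fx=2.4,fy=2.4,interpolation=cv2.INTER_CUBIC))
print(read_state()["position"])
```

```text
[0.62169777 0.1343675  0.10922496]
```

View pics/g1.png

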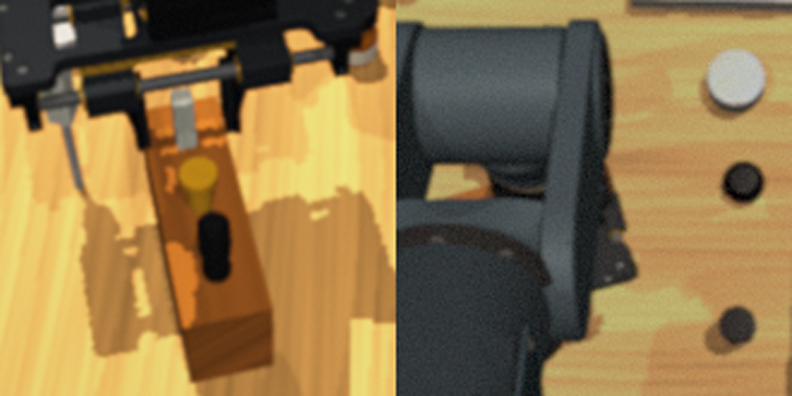

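The side view (left half) shows the handle at (183,120) centred between the fingers, with the gripper body just over the look-alike. Next I close the gripper.

>>> {"api": "play_rows", "payload": {
  "commands": [
    [[0, 0, 0], [0, 0, 0]],
    [[0, 0, 0], [0, 0, 0]],
    [[0, 0, 0], [0, 0, 0]],
    [[0, 0, 0], [0, 0, 0]],
    [[0, 0, 0], [0, 0, 0]],
    [[0, 0, 0], [0, 0, 0]]
  ],
  "gripper": 0.0
}}

```text
time_s: 3.95
position: [0.6216, 0.1343, 0.1086]
tcp_rot: [[0.957, 0.0, -0.289], [0.289, 0.0, 0.957], [0.0, -1.0, -0.0]]
force: [0.3, 0.6, 0.1]
opening: 0.132
```

>>> {"api": "play_rows", "payload": {
  "commands": [
    [[0, 0, 0.01], [0, 0, 0]],
    [[0, 0, 0.025], [0, 0, 0]],
    [[0, 0, 0.05], [0, 0, 0]],
    [[0, 0, 0.075], [0, 0, 0]],
    [[0, 0, 0.1], [0, 0, 0]],
    [[0, 0, 0.1], [0, 0, 0]],
    [[0, 0, 0.1], [0, 0, 0]]
  ]
}}

```text
time_s: 4.82
position: [0.6204, 0.1342, 0.2082]
tcp_rot: [[0.957, -0.002, -0.289], [0.289, -0.0, 0.957], [-0.002, -1.0, 0.0]]
force: [0.7, 0.5, -1.5]
opening: 0.134
```

>>> {"api": "play_rows", "payload": {
  "commands": [
    [[-0.03, -0.05, 0], [0, 0, 0]],
    [[-0.05, -0.1, 0], [0, 0, 0]],
    [[-0.075, -0.15, 0], [0, 0, 0]],
    [[-0.1, -0.2, 0], [0, 0, 0]],
    [[-0.122, -0.2535, 0], [0, 0, 0]],
    [[-0.122, -0.2535, 0], [0, 0, 0]],
    [[-0.122, -0.2535, 0], [0, 0, 0]],
    [[-0.122, -0.2535, 0], [0, 0, 0]]
  ]
}}

```text
time_s: 5.82
position: [0.4994, -0.1179, 0.2081]
tcp_rot: [[0.957, -0.001, -0.291], [0.291, 0.001, 0.957], [-0.001, -1.0, 0.001]]
force: [1.4, 0.4, -0.5]
opening: 0.133
```

Run:
```python
from h import *
import pickle
c=capture("side");d=capture("top");pickle.dump((c,d),open("g2.pkl","wb"))
a=c["frame"][90:210,260:400,::-1];b=d["frame"][190:310,290:430,::-1]
cv2.imwrite("pics/g2.png",cv2.resize(np.vstack([a,b]),None,fx=2.5,fy=2.5,interpolation=cv2.INTER_CUBIC))
s=read_state();print(s["position"],s["force"],s["tcp_rot"])
```

```text
[ 0.49958659 -0.11786302  0.20830383] [-0.16897864  0.20157729 -0.45151204] [[ 9.56734105e-01 -4.59783104e-04 -2.90963298e-01]
 [ 2.90963481e-01  3.98962661e-04  9.56734077e-01]
 [-3.23806672e-04 -9.99999815e-01  5.15481277e-04]]
```

View pics/g2.png

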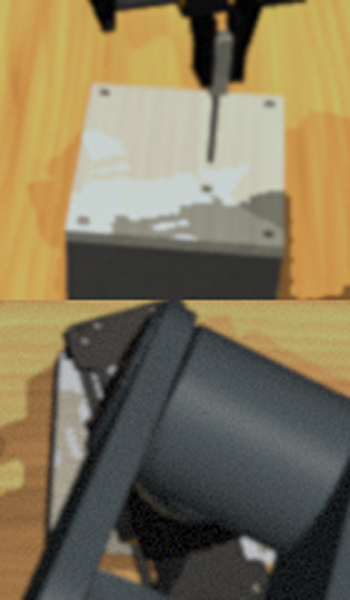

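Side view: rod tip at crop (211,161), i.e. raw (344.4,154.4). Hole at raw (342.4,165.2). The top view is blocked by the arm. I'll lower to just above the lid and measure tip against hole.

>>> {"api": "play_rows", "payload": {
  "commands": [
    [[0, 0, -0.01], [0, 0, 0]],
    [[0, 0, -0.02], [0, 0, 0]],
    [[0, 0, -0.02], [0, 0, 0]],
    [[0, 0, -0.02], [0, 0, 0]],
    [[0, 0, -0.02], [0, 0, 0]]
  ]
}}

```text
time_s: 6.55
position: [0.4995, -0.1194, 0.1888]
tcp_rot: [[0.957, 0.001, -0.289], [0.289, -0.0, 0.957], [0.0, -1.0, -0.0]]
force: [-0.4, 0.0, 0.3]
opening: 0.135
```

Run:
```python
from h import *
import pickle
fs=[capture("side") for _ in range(6)]
c=dict(fs[0]); F=np.mean([f["frame"].astype(float) for f in fs],0); c["frame"]=F.astype(np.uint8); pickle.dump(c,open("g3.pkl","wb"))
save(c,"g3.png",(320,115,370,185),8)
s=read_state();p=s["position"];print(p,s["force"],s["tcp_rot"][:,1])
T=np.array(c["cam_to_world"]);R=T[:3,:3].T
def proj(P):
    rv,_=cv2.Rodrigues(R); return cv2.projectPoints(np.array(P,float).reshape(-1,1,3),rv,-R@T[:3,3],np.array(c["mtx"]),np.array(c["dist_coeffs"]))[0].reshape(-1,2)
tip=p-[0,0,.0966]
print("proj tip",proj([tip]),"handle bottom",proj([tip+[0,0,.06]]),"holes",proj([[.499,-.119,.085]]))
g=F[110:185,325:365].mean(2)
# dark shank centre per row
for r in range(130,170):
    row=F[r,332:356].mean(1); print(r,np.round(row).astype(int).tolist())
```

```text
[ 0.49938469 -0.11930092  0.18870461] [ 0.37186968 -0.40463008 -0.75469861] [ 3.02393472e-04 -1.45452401e-04 -9.99999944e-01]
proj tip [[342.72017364 161.56067761]] handle bottom [[345.16349914 134.52176148]] holes [[342.66084462 164.71257315]]
130 [198, 197, 198, 198, 189, 156, 94, 33, 4, 3, 9, 28, 60, 84, 94, 97, 97, 91, 72, 41, 22, 17, 20, 59]
131 [198, 197, 198, 198, 194, 172, 122, 57, 13, 2, 10, 31, 64, 88, 95, 98, 99, 99, 96, 87, 80, 76, 76, 98]
132 [198, 197, 197, 197, 195, 184, 146, 83, 30, 14, 19, 40, 70, 91, 96, 98, 100, 112, 134, 149, 152, 150, 148, 155]
133 [198, 198, 198, 197, 196, 190, 164, 115, 75, 63, 54, 60, 81, 95, 97, 97, 101, 122, 159, 186, 193, 193, 190, 190]
134 [197, 198, 197, 196, 195, 192, 180, 158, 142, 131, 105, 84, 90, 96, 96, 96, 100, 125, 165, 194, 202, 202, 200, 198]
135 [198, 197, 197, 196, 195, 194, 192, 187, 186, 177, 146, 106, 94, 96, 98, 100, 107, 132, 168, 194, 201, 201, 199, 198]
136 [198, 198, 197, 195, 194, 194, 195, 197, 199, 196, 171, 129, 100, 95, 105, 120, 134, 152, 176, 195, 201, 200, 198, 197]
137 [198, 197, 196, 195, 194, 194, 196, 198, 
[... 3354 characters left out ...]
 146, 135, 149, 172, 191, 198, 198, 199, 199, 199, 198, 196, 196, 197, 198]
165 [209, 209, 210, 209, 208, 209, 209, 202, 175, 132, 110, 119, 151, 183, 196, 199, 200, 200, 199, 197, 197, 196, 198, 199]
166 [209, 210, 210, 210, 209, 209, 210, 206, 188, 157, 131, 122, 142, 173, 191, 198, 201, 200, 200, 199, 197, 194, 193, 191]
167 [209, 210, 211, 210, 209, 206, 203, 200, 194, 180, 162, 144, 143, 157, 174, 189, 198, 201, 200, 198, 193, 182, 171, 163]
168 [199, 200, 200, 200, 197, 189, 177, 172, 171, 167, 159, 147, 141, 143, 153, 170, 185, 189, 188, 185, 174, 155, 141, 130]
169 [169, 169, 170, 169, 167, 160, 152, 148, 148, 147, 144, 142, 140, 140, 142, 150, 158, 156, 153, 148, 139, 126, 119, 115]
```

View pics/g3.png

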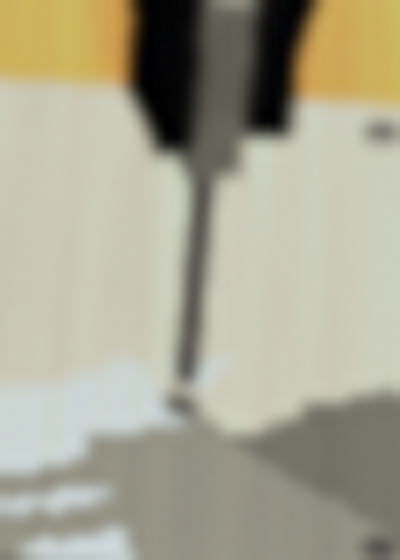

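>>> {"api": "play_rows", "payload": {
  "commands": [
    [[0.0005, 0.001, -0.003], [0, 0, 0]],
    [[0.0005, 0.001, -0.006], [0, 0, 0]],
    [[0.0005, 0.001, -0.007], [0, 0, 0]],
    [[0.0005, 0.001, -0.0075], [0, 0, 0]],
    [[0.0005, 0.001, -0.008], [0, 0, 0]],
    [[0.0005, 0.001, -0.008], [0, 0, 0]],
    [[0.0005, 0.001, -0.008], [0, 0, 0]]
  ]
}}

```text
time_s: 7.72
position: [0.4999, -0.1183, 0.1808]
tcp_rot: [[0.957, 0.0, -0.289], [0.289, -0.0, 0.957], [0.0, -1.0, -0.0]]
force: [-0.8, -0.3, 5.2]
opening: 0.135
```

Run:
```python
from h import *
fs=[capture("side") for _ in range(6)]
S=read_state();print(S["position"],S["force"],S["moment"])
c=dict(fs[0]); F=np.mean([f["frame"].astype(float) for f in fs],0); c["frame"]=F.astype(np.uint8)
save(c,"g4.png",(325,145,360,180),16)
S=read_state();print(S["position"],S["force"],S["moment"])
```

```text
[ 0.49990141 -0.11826727  0.18072757] [-1.43624646  0.29398092  5.22707092] [0.11211232 0.19526185 0.03607252]
[ 0.49990141 -0.11826727  0.18072757] [-1.43624646  0.29398092  5.22707092] [0.11211232 0.19526185 0.03607252]
```

View pics/g4.png

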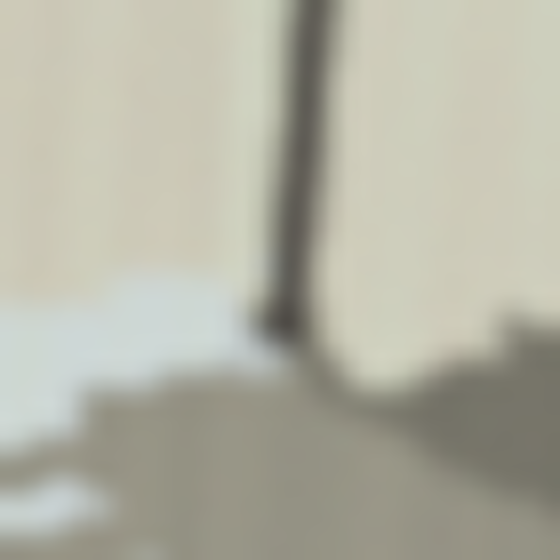

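The zoom shows the tip seated at the hole's mouth, with some dark hole still visible on the left (255,320). I probe small lateral shifts in light contact.

>>> {"api": "play_rows", "payload": {
  "commands": [
    [[0.0005, 0, 0], [0, 0, 0]],
    [[0.0005, 0, 0], [0, 0, 0]],
    [[0.0005, 0, 0], [0, 0, 0]]
  ]
}}

```text
time_s: 8.4
position: [0.5001, -0.1182, 0.1807]
tcp_rot: [[0.957, -0.0, -0.289], [0.289, -0.0, 0.957], [-0.0, -1.0, 0.0]]
force: [-1.1, 0.2, 6.2]
opening: 0.136
```

>>> {"api": "play_rows", "payload": {
  "commands": [
    [[0, -0.0005, 0], [0, 0, 0]],
    [[0, -0.0005, 0], [0, 0, 0]],
    [[0, -0.0005, 0], [0, 0, 0]]
  ]
}}

```text
time_s: 8.78
position: [0.5, -0.1186, 0.1806]
tcp_rot: [[0.957, -0.001, -0.289], [0.289, 0.0, 0.957], [-0.001, -1.0, 0.001]]
force: [-1.3, 0.3, 3.9]
opening: 0.13
```

>>> {"api": "play_rows", "payload": {
  "commands": [
    [[0, -0.0005, 0], [0, 0, 0]],
    [[0, -0.0005, 0], [0, 0, 0]],
    [[0, -0.0005, 0], [0, 0, 0]]
  ]
}}

```text
time_s: 9.15
position: [0.5004, -0.1193, 0.1802]
tcp_rot: [[0.957, -0.0, -0.289], [0.289, -0.0, 0.957], [-0.0, -1.0, 0.0]]
force: [0.3, -0.5, -1.3]
opening: 0.134
```

>>> {"api": "play_rows", "payload": {
  "commands": [
    [[-0.0005, 0, 0], [0, 0, 0]],
    [[-0.0005, 0, 0], [0, 0, 0]],
    [[-0.0005, 0, 0], [0, 0, 0]]
  ]
}}

```text
time_s: 9.52
position: [0.4998, -0.1192, 0.1805]
tcp_rot: [[0.957, -0.0, -0.289], [0.289, -0.0, 0.957], [-0.0, -1.0, 0.0]]
force: [0.5, -0.3, -0.3]
opening: 0.135
```

>>> {"api": "play_rows", "payload": {
  "commands": [
    [[0, -0.0004, 0], [0, 0, 0]],
    [[0, -0.0004, -0.001], [0, 0, 0]],
    [[0, -0.0004, -0.002], [0, 0, 0]],
    [[0, -0.0004, -0.003], [0, 0, 0]],
    [[0, -0.0004, -0.003], [0, 0, 0]]
  ]
}}

```text
time_s: 10.15
position: [0.4998, -0.1196, 0.1774]
tcp_rot: [[0.957, -0.0, -0.289], [0.289, 0.0, 0.957], [-0.0, -1.0, 0.0]]
force: [-0.7, 0.3, -1.6]
opening: 0.136
```

The tip is about 4 mm in with no contact force. I continue down.

>>> {"api": "play_rows", "payload": {
  "commands": [
    [[0, 0, -0.0015], [0, 0, 0]],
    [[0, 0, -0.003], [0, 0, 0]],
    [[0, 0, -0.0045], [0, 0, 0]],
    [[0, 0, -0.006], [0, 0, 0]],
    [[0, 0, -0.0075], [0, 0, 0]],
    [[0, 0, -0.009], [0, 0, 0]],
    [[0, 0, -0.009], [0, 0, 0]]
  ]
}}

```text
time_s: 11.02
position: [0.4998, -0.1196, 0.1684]
tcp_rot: [[0.957, -0.0, -0.289], [0.289, 0.0, 0.957], [-0.0, -1.0, 0.0]]
force: [0.4, -0.8, -0.0]
opening: 0.133
```

>>> {"api": "play_rows", "payload": {
  "commands": [
    [[0, 0, -0.001], [0, 0, 0]],
    [[0, 0, -0.002], [0, 0, 0]],
    [[0, 0, -0.003], [0, 0, 0]],
    [[0, 0, -0.003], [0, 0, 0]]
  ]
}}

```text
time_s: 11.52
position: [0.4998, -0.1196, 0.1655]
tcp_rot: [[0.957, -0.0, -0.289], [0.289, 0.0, 0.957], [-0.0, -1.0, 0.0]]
force: [-0.4, 1.1, -0.7]
opening: 0.132
```

>>> {"api": "play_rows", "payload": {
  "commands": [
    [[0, 0, -0.001], [0, 0, 0]],
    [[0, 0, -0.002], [0, 0, 0]],
    [[0, 0, -0.0025], [0, 0, 0]],
    [[0, 0, -0.0025], [0, 0, 0]]
  ]
}}

```text
time_s: 12.02
position: [0.4998, -0.1196, 0.163]
tcp_rot: [[0.957, -0.0, -0.289], [0.289, 0.0, 0.957], [-0.0, -1.0, 0.0]]
force: [0.4, 0.7, -0.8]
opening: 0.133
```

>>> {"api": "play_rows", "payload": {
  "commands": [
    [[0, 0, -0.001], [0, 0, 0]],
    [[0, 0, -0.002], [0, 0, 0]],
    [[0, 0, -0.0025], [0, 0, 0]],
    [[0, 0, -0.0025], [0, 0, 0]]
  ]
}}

```text
time_s: 12.52
position: [0.4998, -0.1196, 0.1605]
tcp_rot: [[0.957, -0.0, -0.289], [0.289, 0.0, 0.957], [-0.0, -1.0, 0.0]]
force: [-0.4, 0.2, -1.3]
opening: 0.135
```

>>> {"api": "play_rows", "payload": {
  "commands": [
    [[0, 0, -0.001], [0, 0, 0]],
    [[0, 0, -0.002], [0, 0, 0]],
    [[0, 0, -0.0025], [0, 0, 0]],
    [[0, 0, -0.0025], [0, 0, 0]]
  ]
}}

```text
time_s: 13.02
position: [0.4998, -0.1196, 0.158]
tcp_rot: [[0.957, -0.0, -0.289], [0.289, 0.0, 0.957], [-0.0, -1.0, 0.0]]
force: [-0.3, 0.0, -0.3]
opening: 0.134
```

>>> {"api": "play_rows", "payload": {
  "commands": [
    [[0, 0, -0.001], [0, 0, 0]],
    [[0, 0, -0.002], [0, 0, 0]],
    [[0, 0, -0.0025], [0, 0, 0]],
    [[0, 0, -0.0025], [0, 0, 0]]
  ]
}}

```text
time_s: 13.52
position: [0.4998, -0.1196, 0.1555]
tcp_rot: [[0.957, -0.0, -0.289], [0.289, 0.0, 0.957], [-0.0, -1.0, 0.0]]
force: [-0.3, 0.0, -0.3]
opening: 0.137
```

>>> {"api": "play_rows", "payload": {
  "commands": [
    [[0, 0, -0.001], [0, 0, 0]],
    [[0, 0, -0.002], [0, 0, 0]],
    [[0, 0, -0.0025], [0, 0, 0]],
    [[0, 0, -0.0025], [0, 0, 0]]
  ]
}}

```text
time_s: 14.02
position: [0.4998, -0.1196, 0.153]
tcp_rot: [[0.957, -0.0, -0.289], [0.289, -0.0, 0.957], [-0.0, -1.0, 0.0]]
force: [0.4, -0.4, -0.3]
opening: 0.136
```

>>> {"api": "play_rows", "payload": {
  "commands": [
    [[0, 0, -0.001], [0, 0, 0]],
    [[0, 0, -0.002], [0, 0, 0]],
    [[0, 0, -0.0025], [0, 0, 0]],
    [[0, 0, -0.0025], [0, 0, 0]]
  ]
}}

```text
time_s: 14.52
position: [0.4998, -0.1196, 0.1505]
tcp_rot: [[0.957, -0.0, -0.289], [0.289, 0.0, 0.957], [-0.0, -1.0, 0.0]]
force: [-0.7, -0.6, -0.5]
opening: 0.134
```

>>> {"api": "play_rows", "payload": {
  "commands": [
    [[0, 0, -0.001], [0, 0, 0]],
    [[0, 0, -0.002], [0, 0, 0]],
    [[0, 0, -0.002], [0, 0, 0]]
  ]
}}

```text
time_s: 14.9
position: [0.5, -0.1197, 0.149]
tcp_rot: [[0.957, 0.001, -0.289], [0.289, -0.0, 0.957], [0.001, -1.0, -0.001]]
force: [-0.4, 0.2, 4.8]
opening: 0.131
```

First touch at about 32 mm deep. I press 3.5 mm further, then look at the tray numerically.

```bash
cat > tr.py <<'E'
from h import *
import os
c=capture("side"); r=c["frame"][120:225,376:420].astype(float)
if os.path.exists("ref.npy"):
    d=np.abs(r-np.load("ref.npy")).max(2)>40; d=cv2.morphologyEx(d.astype(np.uint8),cv2.MORPH_OPEN,np.ones((3,3))); print("changed px",d.sum())
else: np.save("ref.npy",r)
S=read_state(); print(S["position"],S["force"])
E
python3 tr.py
```

```text
[ 0.50000905 -0.11971802  0.14894943] [-0.664341   -0.14481288  4.80720244]
```

>>> {"api": "play_rows", "payload": {
  "commands": [
    [[0, 0, -0.001], [0, 0, 0]],
    [[0, 0, -0.002], [0, 0, 0]],
    [[0, 0, -0.003], [0, 0, 0]],
    [[0, 0, -0.003], [0, 0, 0]]
  ]
}}

```text
time_s: 15.45
position: [0.5, -0.1197, 0.1458]
tcp_rot: [[0.957, 0.001, -0.289], [0.289, -0.0, 0.957], [0.0, -1.0, -0.0]]
force: [0.2, -0.3, 4.1]
opening: 0.13
```

```bash
python3 tr.py
```

```text
changed px 10
[ 0.50002428 -0.11970168  0.14582026] [-0.26588639 -0.43230971  3.61305362]
```

>>> {"api": "play_rows", "payload": {
  "commands": [
    [[0, 0, -0.0005], [0, 0, 0]],
    [[0, 0, -0.001], [0, 0, 0]],
    [[0, 0, -0.001], [0, 0, 0]]
  ]
}}

```text
time_s: 15.88
position: [0.5001, -0.1197, 0.1449]
tcp_rot: [[0.957, 0.001, -0.289], [0.289, -0.0, 0.957], [0.001, -1.0, -0.0]]
force: [0.3, 0.2, 6.7]
opening: 0.133
```

```bash
python3 tr.py
```

```text
changed px 16
[ 0.50002707 -0.11971822  0.14486343] [-0.97962848  0.28988247  5.86803914]
```

>>> {"api": "play_rows", "payload": {
  "commands": [
    [[0, 0, -0.0005], [0, 0, 0]],
    [[0, 0, -0.0005], [0, 0, 0]],
    [[0, 0, -0.0005], [0, 0, 0]]
  ]
}}

```text
time_s: 16.3
position: [0.5, -0.1197, 0.144]
tcp_rot: [[0.957, 0.0, -0.289], [0.289, -0.0, 0.957], [0.0, -1.0, -0.0]]
force: [-0.3, 0.5, 3.2]
opening: 0.135
```

```bash
python3 tr.py
```

```text
changed px 1240
[ 0.49996708 -0.11969215  0.14405153] [-0.35024092 -0.3215209   4.32322107]
```

The tray has sprung out: 1240 pixels changed in the front area. I withdraw straight up.

>>> {"api": "play_rows", "payload": {
  "commands": [
    [[0, 0, 0.006], [0, 0, 0]],
    [[0, 0, 0.014], [0, 0, 0]],
    [[0, 0, 0.024], [0, 0, 0]],
    [[0, 0, 0.034], [0, 0, 0]],
    [[0, 0, 0.044], [0, 0, 0]],
    [[0, 0, 0.06], [0, 0, 0]],
    [[0, 0, 0.066], [0, 0, 0]],
    [[0, 0, 0.066], [0, 0, 0]],
    [[0, 0, 0.066], [0, 0, 0]]
  ]
}}

```text
time_s: 17.48
position: [0.4994, -0.1195, 0.2096]
tcp_rot: [[0.957, -0.001, -0.289], [0.289, 0.0, 0.957], [-0.001, -1.0, 0.001]]
force: [0.5, 0.4, -0.5]
opening: 0.132
```

Run:
```python
from h import *
fs=[capture("side") for _ in range(4)]
c=dict(fs[0]); c["frame"]=np.mean([f["frame"].astype(float) for f in fs],0).astype(np.uint8)
save(c,"g5.png",(250,70,430,230),4)
s=read_state();print(s["position"],s["force"])
```

```text
[ 0.49957552 -0.11954605  0.20956392] [-0.5283649   0.66883164 -0.81130033]
```

View pics/g5.png

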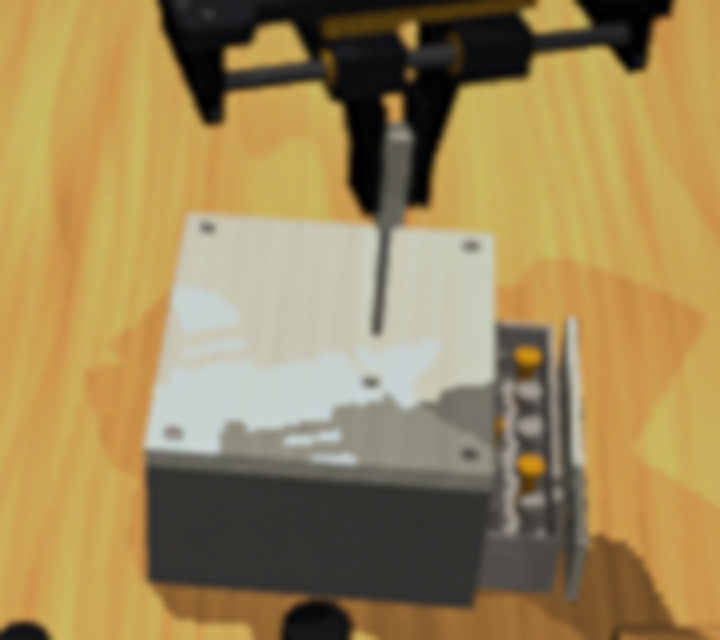

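The picture shows the tray out at (540,450) and the rod vertical and clear of the hole. I carry it back to the rack.

>>> {"api": "play_rows", "payload": {
  "commands": [
    [[0.025, 0.053, 0], [0, 0, 0]],
    [[0.05, 0.105, 0], [0, 0, 0]],
    [[0.075, 0.157, 0], [0, 0, 0]],
    [[0.1, 0.209, 0], [0, 0, 0]],
    [[0.1215, 0.2539, 0], [0, 0, 0]],
    [[0.1215, 0.2539, 0], [0, 0, 0]],
    [[0.1215, 0.2539, 0], [0, 0, 0]],
    [[0.1215, 0.2539, -0.02], [0, 0, 0]],
    [[0.1215, 0.2539, -0.036], [0, 0, 0]],
    [[0.1215, 0.2539, -0.036], [0, 0, 0]]
  ]
}}

```text
time_s: 18.92
position: [0.6198, 0.1331, 0.1723]
tcp_rot: [[0.958, -0.004, -0.287], [0.287, -0.0, 0.958], [-0.004, -1.0, 0.001]]
force: [0.9, 0.4, -0.8]
opening: 0.137
```

>>> {"api": "play_rows", "payload": {
  "commands": [
    [[0, 0, 0], [0, 0, 0]],
    [[0, 0, 0], [0, 0, 0]]
  ]
}}

```text
time_s: 19.18
position: [0.6219, 0.1341, 0.1748]
tcp_rot: [[0.957, 0.002, -0.289], [0.289, 0.0, 0.957], [0.001, -1.0, -0.0]]
force: [0.7, 0.6, 0.3]
opening: 0.133
```

>>> {"api": "play_rows", "payload": {
  "commands": [
    [[0, 0, -0.003], [0, 0, 0]],
    [[0, 0, -0.005], [0, 0, 0]],
    [[0, 0, -0.006], [0, 0, 0]],
    [[0, 0, -0.007], [0, 0, 0]],
    [[0, 0, -0.008], [0, 0, 0]],
    [[0, 0, -0.009], [0, 0, 0]],
    [[0, 0, -0.009], [0, 0, 0]]
  ]
}}

```text
time_s: 20.05
position: [0.6214, 0.1343, 0.165]
tcp_rot: [[0.957, 0.0, -0.289], [0.289, 0.0, 0.957], [0.0, -1.0, 0.0]]
force: [-0.6, 0.4, -1.3]
opening: 0.134
```

>>> {"api": "play_rows", "payload": {
  "commands": [
    [[0, 0, -0.006], [0, 0, 0]],
    [[0, 0, -0.013], [0, 0, 0]],
    [[0, 0, -0.02], [0, 0, 0]],
    [[0, 0, -0.027], [0, 0, 0]],
    [[0, 0, -0.034], [0, 0, 0]],
    [[0, 0, -0.041], [0, 0, 0]],
    [[0, 0, -0.047], [0, 0, 0]],
    [[0, 0, -0.052], [0, 0, 0]],
    [[0, 0, -0.052], [0, 0, 0]],
    [[0, 0, -0.052], [0, 0, 0]]
  ]
}}

```text
time_s: 21.3
position: [0.6215, 0.1343, 0.113]
tcp_rot: [[0.957, 0.0, -0.289], [0.289, 0.0, 0.957], [0.0, -1.0, -0.0]]
force: [1.4, 0.9, -2.5]
opening: 0.133
```

>>> {"api": "play_rows", "payload": {
  "commands": [
    [[0, 0, -0.001], [0, 0, 0]],
    [[0, 0, -0.002], [0, 0, 0]],
    [[0, 0, -0.003], [0, 0, 0]],
    [[0, 0, -0.003], [0, 0, 0]]
  ]
}}

```text
time_s: 21.8
position: [0.6215, 0.1343, 0.1101]
tcp_rot: [[0.957, 0.0, -0.289], [0.289, 0.0, 0.957], [0.0, -1.0, -0.0]]
force: [0.7, 0.1, -0.2]
opening: 0.135
```

>>> {"api": "play_rows", "payload": {
  "commands": [
    [[0, 0, -0.0005], [0, 0, 0]],
    [[0, 0, -0.001], [0, 0, 0]],
    [[0, 0, -0.001], [0, 0, 0]]
  ]
}}

```text
time_s: 22.18
position: [0.6215, 0.1343, 0.1091]
tcp_rot: [[0.957, 0.0, -0.289], [0.289, 0.0, 0.957], [0.0, -1.0, -0.0]]
force: [2.0, 1.3, -0.5]
opening: 0.136
```

>>> {"api": "play_rows", "payload": {
  "commands": [
    [[0, 0, -0.0003], [0, 0, 0]],
    [[0, 0, -0.0005], [0, 0, 0]],
    [[0, 0, -0.0005], [0, 0, 0]]
  ]
}}

```text
time_s: 22.55
position: [0.6215, 0.1343, 0.1086]
tcp_rot: [[0.957, 0.0, -0.289], [0.289, 0.0, 0.957], [0.0, -1.0, -0.0]]
force: [2.2, 0.5, -0.1]
opening: 0.135
```

>>> {"api": "play_rows", "payload": {
  "commands": [
    [[0, 0, -0.0003], [0, 0, 0]],
    [[0, 0, -0.0003], [0, 0, 0]]
  ]
}}

```text
time_s: 22.8
position: [0.6215, 0.1343, 0.1085]
tcp_rot: [[0.957, 0.0, -0.289], [0.289, 0.0, 0.957], [0.0, -1.0, -0.0]]
force: [2.4, 0.4, 3.1]
opening: 0.134
```

>>> {"api": "play_rows", "payload": {
  "commands": [
    [[0, 0, 0], [0, 0, 0]],
    [[0, 0, 0], [0, 0, 0]],
    [[0, 0, 0], [0, 0, 0]],
    [[0, 0, 0], [0, 0, 0]],
    [[0, 0, 0], [0, 0, 0]]
  ],
  "gripper": 0.045
}}

```text
time_s: 23.42
position: [0.6212, 0.1342, 0.1082]
tcp_rot: [[0.957, -0.0, -0.289], [0.289, -0.0, 0.957], [-0.0, -1.0, 0.0]]
force: [0.6, -0.1, -0.2]
opening: 0.504
```

>>> {"api": "play_rows", "payload": {
  "commands": [
    [[0, 0, 0.01], [0, 0, 0]],
    [[0, 0, 0.03], [0, 0, 0]],
    [[0, 0, 0.07], [0, 0, 0]],
    [[0, 0, 0.12], [0, 0, 0]],
    [[0, 0, 0.14], [0, 0, 0]],
    [[-0.05, -0.04, 0.14], [0, 0, 0]],
    [[-0.1, -0.08, 0.14], [0, 0, 0]],
    [[-0.12, -0.14, 0.14], [0, 0, 0]],
    [[-0.14, -0.2, 0.14], [0, 0, 0]],
    [[-0.14, -0.25, 0.14], [0, 0, 0]]
  ]
}}

```text
time_s: 24.68
position: [0.4798, -0.1171, 0.2493]
tcp_rot: [[0.957, 0.0, -0.288], [0.288, -0.0, 0.957], [0.0, -1.0, -0.0]]
force: [0.5, 0.8, 0.6]
opening: 0.517
```

>>> {"api": "play_rows", "payload": {
  "commands": [
    [[0, -0.06, 0], [0, 0, 0]],
    [[0, -0.12, 0], [0, 0, 0]],
    [[0, -0.17, 0], [0, 0, 0]],
    [[0, -0.17, 0], [0, 0, 0]],
    [[0, -0.17, 0], [0, 0, 0]]
  ]
}}

```text
time_s: 25.3
position: [0.4809, -0.2852, 0.2485]
tcp_rot: [[0.958, -0.0, -0.288], [0.288, 0.001, 0.958], [-0.0, -1.0, 0.001]]
force: [-0.7, 0.6, -0.0]
opening: 0.521
```

Run:
```python
from h import *
import pickle
c=capture("side");d=capture("top")
a=c["frame"][225:390,180:345,::-1];b=d["frame"][130:295,135:300,::-1]
cv2.imwrite("pics/g6.png",cv2.resize(np.hstack([a,b]),None,fx=2.4,fy=2.4,interpolation=cv2.INTER_CUBIC))
print(read_state()["position"])
s0=pickle.load(open("side0.pkl","rb"))
def head(c):
    h=cv2.cvtColor(c["frame"],cv2.COLOR_RGB2HSV)[258:272,245:268]; m=((h[...,1]<70)&(h[...,2]>150)); yy,xx=np.nonzero(m); return xx.mean()+245,yy.mean()+258,m.sum()
print(head(s0),head(c))
```

```text
[ 0.48111944 -0.28420073  0.24844858]
(np.float64(255.14754098360655), np.float64(264.9344262295082), np.int64(61)) (np.float64(256.3015873015873), np.float64(264.77777777777777), np.int64(63))
```

View pics/g6.png

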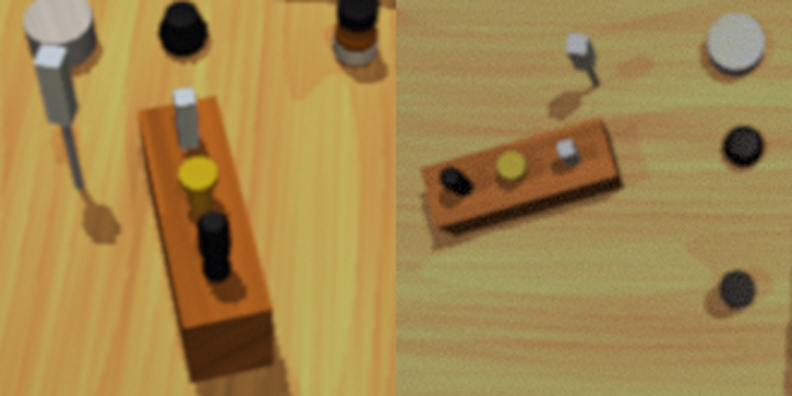

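The rod sits home and upright at (186,118), and the other tools are unmoved. I hand in.

```bash
python3 tr.py; python3 -c "from rig import *; print(hand_in())"
```

```text
changed px 2417
[ 0.4812545  -0.28413687  0.24845801] [-0.2214855   0.86304287 -0.5125244 ]
the job is handed in; nothing more can be done
None
```

I took the square-handled rod from the rack and lowered it through the lid hole. At the mouth it touched the rim, up to about 6 N, and I shifted it under 1 mm to free it. It met the latch pad about 32 mm down, and I pressed in small steps until the tray sprang out. I then withdrew the rod, put it back in the same rack hole and handed in at about 25 s.

**What the last checks showed:**
- **Force:** the highest reading on the case was about 7 N. That comes from readings at the end of each move only, not a continuous record.
- **Tray:** a side picture just after withdrawing showed it open. The final pixel check before hand-in agrees, but the arm and its shadow may be part of that change.
- **Rod:** I felt light contact (3 N) at the same height it was gripped at, and the last pictures show it home and upright. Its top sits about 1 pixel (1–2 mm) sideways of where it was, which fits the play in the hole.
- **Other items:** the rack tools, oil jar and loupe looked unmoved. I judged that by eye and did not measure it.

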